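# Seat a parcel on the sloping scan stand and trip its plunger

## Robot

A 7-joint arm with a two-finger parallel gripper is mounted at the origin on the work surface. World frame = base frame: x ahead of the robot, y to its left, z up, the work surface at z = 0. Lengths are in m, angles in rad, forces in N, time in s.
With the tool pointing down it reaches from about 0.425 to 0.925 m from the base axis. Payload 6.8 kg.
Tool frame: the origin (TCP) lies at the very end of the fingers, on their centre line; the grasp point (between the pads) lies 19 mm behind it (r.tcp_to_grasp is the distance from the TCP to the grasp point, in m); z points along the fingers, y is the line along which they close (so a half turn about z gives the same grasp; the last joint's range is limited). The gripper opens to 85 mm and grips with 20 to 120 N. Pads are 22 mm wide; open, the fingers measure 114 mm over their backs; the gripper's body (76 mm by 85 mm) begins 54 mm behind the grasp point. The pads swing forward as they close: fully open they stand 13 mm farther back than shut.
Start: joints at [-1.442, 0.477, 0.022, 1.555, -0.011, 1.109, -0.083], TCP at [0.158, 0.656, 0.231] pointing down, gripper open.
Joint ranges: [-2.96, 2.96], [-0.34, 2.1], [-1.41, 1.46], [0.24, 2.44], [-1.37, 4.51], [0.17, 1.92], [-2.96, 2.96]. Speed limits (rad/s): [2.39, 2.39, 3.14, 3.14, 3.14, 3.14, 3.14].

## Interface

Orientations are given as a rotation vector (axis times angle).
In Python, from bench import r gives the robot as it stands.
- The arm moves only by the tool step_arm, never from a script. Its argument "moves" is a list of rows, each a list of 7 numbers: the shift along the tool's x, y, z in mm, then the turn, a rotation vector about the tool's x, y, z in rad, then the finger opening in mm, from 0 to 85.4. A call has 1 to 8 rows; each row is the pose to reach, as a shift and turn from the pose commanded when the call began, along the tool's axes at that moment; what a row does not reach only later rows make up. A row lasts 1/10 s, in which the tool goes at most 50 mm and 8.59 degrees, less where a joint would pass 70% of its speed; a pose out of reach is approached as far as the arm can. A call with a gripper value outside its range is refused whole. The fingers move at their own pace and stop on an object; "grip_force" is the grip in N (left out, the last holds). Time passes only in rows, so rows that repeat a pose let the fingers close. It gives the time, the measured TCP pose, the force, the opening and the grip force at its end, in the units of the state.
- r.get_obs(): the state, without advancing time (a new reading comes with each control period).
- r.grab_frame(name): name is "scene" or "top" or "wrist"; returns a dict with "image" (480x640x3 uint8, red, green, blue), "depth" (480x640 float32, m along the optical axis (not along the pixel's ray), 0 where there is no reading), "mtx" (3x3 intrinsics, pixels), "rvec" (rotation vector, rad) and "tvec" (3), from world to camera coordinates, as OpenCV has them. Camera axes: x right, y down, z forward; pixel columns grow to the right and rows downward; lengths in m; the calibration is good to about 2 mm. A picture is of the moment at which its call begins.
- r.hand_in(): hands the job in; it is judged then, once.
The state is a dict: "clock": time; "joints": joint angles; "qvel": joint speeds; "tau": joint torques, N m; "tcp_pos": TCP position; "orientation": TCP orientation; "contact_force": force on the tool from outside, world axes, zero at the start; "moment": the same for the moment, N m; "grip_width": finger opening in m; "gripper_force": force on a finger pad.
Only numpy, scipy, OpenCV 4.12 (cv2) and the standard library are available. Lean on these libraries where they do the work, as an engineer would, in place of code of your own. Each camera call takes 0.05 s, during which the arm holds its last target. There are 200 camera calls.

## Task

Set the orange-taped parcel down gently on the sloping rails of the scan stand, label side out, lying flat and straight along the rails with its lower end against the ledge, and let go of it. Then push the red sprung plunger beside it fully down to log the parcel, and release it so it springs back. Leave the other carton, the tape roll and the pen cup where they are, and do not trip the plunger before the parcel is in place.

Things in the scene. Friction and masses are not known exactly. Their poses are not given: they have to be found in the camera images.
- parcel: the parcel to scan: brown carton 150 long (its x) x 58 wide (its y) x 44 high (its z), about 0.25 kg, with ORANGE tape along its top and ends and a white label on top; lies flat on the table, label up. Origin: centre of its underside. Grip it across the 58 mm width.
- cradle: scan stand's cradle, fixed: two steel rails (195 long, 46 over both) sloping up away from the robot at 0.42 rad (24 deg), lower end 105 above the table. Origin: in the plane of the rail tops, midway, at the ledge's inner face. x: up the slope, y: left across the rails, z: normal of the rails. A parcel fully home has its origin at (75,0,0), either end down.
- ledge (a point): middle of the top edge of the black ledge across the cradle's lower end; ledge 56 wide, 8 thick (cradle x -8 to 0), 14 above the rail plane. Beside the rails the space is free for fingers, to 15 below the rail plane and out to 75 to the right, where the plunger's yellow housing begins
- scanner (a point): middle of the front face of the black scanner head that stands across the upper end of the rails: 72 wide, cradle x 195 to 245, up to 57 above the rail plane
- plunger (a joint): travel of the red sprung plunger, m: 0 is up, 0.016 fully down; about 3 N to start it and 10 N fully down; springs back by itself
- plunger_top (a point): centre of the top face of the plunger's red round cap (44 diameter, 10 thick); moves with the cap. At rest it is at (75, -105, 40) mm in the cradle's frame; the plunger is pushed along the cradle's -z, i.e. square to the slope (24 deg from vertical)
- other_carton: bystander: carton of the same size as the parcel but with BLUE tape; the two swap places from run to run. Origin: centre of its underside
- tape_roll: bystander: roll of amber tape lying flat, 96 diameter, 48 high. Origin: centre of its underside
- pen_cup: bystander: empty dark steel cup, 76 diameter, 95 high. Origin: centre of its underside

How it is judged:
On the way, in this order (a step that is already met when the one before it is completed fails the run):
1. Parcel let go, at rest 0.4 s on the rails, label out, flat on them (4 deg), along them (5 deg), centred across them within 10 mm, lower end within 6 mm of the ledge (x of parcel in the frame of cradle between 0.071 and 0.081 m and y of parcel in the frame of cradle between -0.01 and 0.01 m and z of parcel in the frame of cradle between -0.004 and 0.004 m and angle between the z axis of parcel and the z axis of cradle, either way round below 0.07 rad and angle between the x axis of parcel and the x axis of cradle, either way round below 0.09 rad and contact force between parcel and the arm below 0.2 N and contact force between parcel and the fingers below 0.2 N and linear speed of parcel below 0.02 m/s), for 0.4 s.
2. With the parcel in place, the plunger is pushed fully down (at least 14 of its 16 mm) and kept there for 0.2 s (value of joint plunger above 0.014 m and x of parcel in the frame of cradle between 0.071 and 0.081 m and y of parcel in the frame of cradle between -0.01 and 0.01 m and z of parcel in the frame of cradle between -0.004 and 0.004 m and angle between the z axis of parcel and the z axis of cradle, either way round below 0.07 rad and angle between the x axis of parcel and the x axis of cradle, either way round below 0.09 rad), for 0.2 s.
At the end, for the whole second after the job is handed in: The parcel is still at rest on the rails, label side out, flat (within 4 deg), along them (within 5 deg), centred within 10 mm, lower end within 6 mm of the ledge, released; the plunger is back up (within 2 mm); the other carton, tape roll and pen cup are within 25 mm of where they stood (all of step 1 and value of joint plunger below 0.002 m and distance of each of other_carton, tape_roll, pen_cup from where it was at the start of the episode below 0.025 m); the robot touches nothing.
It fails at once if the plunger is pressed more than 5 mm while the parcel is not in place on the rails (value of joint plunger above 0.005 m and not (x of parcel in the frame of cradle between 0.071 and 0.081 m and y of parcel in the frame of cradle between -0.01 and 0.01 m and z of parcel in the frame of cradle between -0.004 and 0.004 m and angle between the z axis of parcel and the z axis of cradle, either way round below 0.07 rad and angle between the x axis of parcel and the x axis of cradle, either way round below 0.09 rad)).
It fails at once if the parcel is dropped: it moves faster than 0.4 m/s while the gripper is not touching it (a fall of more than about 8 mm) (linear speed of parcel above 0.4 m/s and contact force between parcel and the fingers below 0.05 N).
It fails at once if the other carton, the tape roll or the pen cup is moved more than 25 mm (distance of any of other_carton, tape_roll, pen_cup from where it was at the start of the episode above 0.025 m).
It also fails if it takes over 51 s, if anything falls off the work surface, if the arm or the gripper's body presses on something with over 40 N, if the wrist force passes 120 N, or if a joint passes its speed limit or range.

## Working session

There is one attempt and no reset: what is moved stays moved. The work goes in short steps, Python scripts to look and compute and a tool call to move; the robot and the scene stay as the last step left them, time stands still between calls to the robot, and variables do not carry over. Pictures are saved under pics/ and viewed, at most 10 in all, crops included, and the job is handed in when it is done.

Besides the shell and the picture viewer there is one more tool, called after "Emit:" in YAML: its name, and indented under it one key for each argument. step_arm: Moves the arm, as the interface text tells. Its arguments: {"type":"object","properties":{"moves":{"type":"array","items":{"type":"array","items":{"type":"number"}}},"grip_force":{"type":"number"}},"required":["moves"]}

```bash
mkdir -p pics; ls; python3 - <<'E'
from bench import r
import cv2,numpy as np
o=r.get_obs();print({k:np.round(v,3) for k,v in o.items()})
for n in("scene","top"):
    f=r.grab_frame(n);np.savez(n+"0.npz",**f);cv2.imwrite(f"pics/{n}0.png",f["image"][:,:,::-1])
    R=cv2.Rodrigues(f["rvec"])[0];print(n,"cam pos",(-R.T@np.ravel(f["tvec"])).round(3),"axis",R[2].round(2))
E
```

```text
pics
{'clock': np.float64(0.0), 'joints': array([-1.442,  0.478,  0.022,  1.556, -0.011,  1.109, -0.083]), 'qvel': array([-0.001, -0.001,  0.001, -0.   , -0.   , -0.   ,  0.   ]), 'tau': array([ 0.0000e+00, -5.9645e+01,  1.6080e+00, -2.8118e+01,  1.3000e-02,
        9.0000e-03,  0.0000e+00]), 'tcp_pos': array([0.158, 0.656, 0.23 ]), 'orientation': array([-3.71e-01, -3.12e+00,  3.00e-03]), 'contact_force': array([ 0.164, -0.153, -0.739]), 'moment': array([-0.016,  0.044,  0.014]), 'gripper_force': np.float64(0.0), 'grip_width': np.float64(0.085)}
scene cam pos [1.202 0.256 0.941] axis [-0.6  -0.19 -0.78]
top cam pos [0.496 0.087 0.971] axis [ 0.12 -0.02 -0.99]
```

View pics/scene0.png

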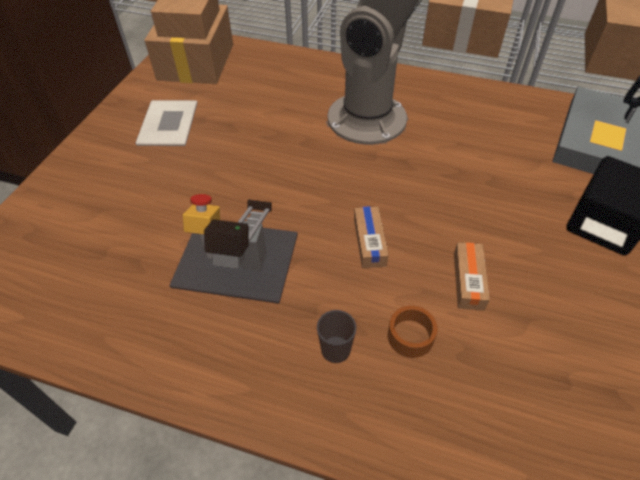

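View pics/top0.png

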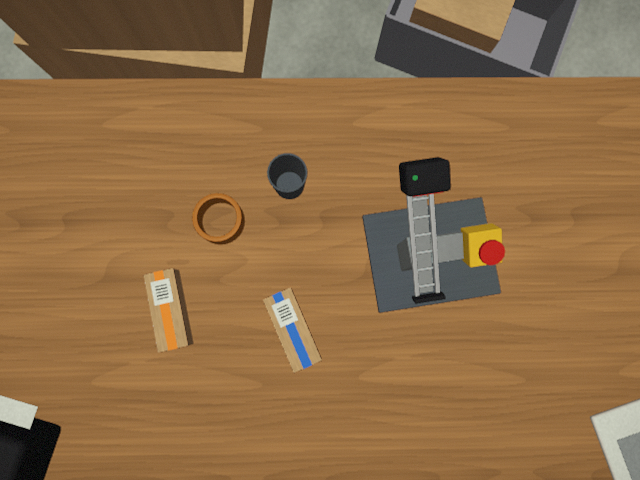

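The scene view shows the orange parcel at (472,275), the blue carton at (371,237), the stand with its ledge at (259,206), the scanner at (227,238) and the red cap at (201,200). In the top view these are at parcel (168,310), blue (292,330), ledge (428,297), scanner (425,177), cap (491,252), roll (218,219) and cup (288,175).

```bash
cat > h.py <<'E'
import numpy as np,cv2
def R_(f): return cv2.Rodrigues(f["rvec"])[0]
def cloud(f):
    K=f["mtx"];d=f["depth"];v,u=np.mgrid[:480,:640]
    P=np.stack([(u-K[0,2])/K[0,0]*d,(v-K[1,2])/K[1,1]*d,d],-1)
    return (P-np.ravel(f["tvec"]))@R_(f)
def ray(f,p):
    R=R_(f);d=R.T@np.linalg.inv(f["mtx"])@[p[0],p[1],1];return -R.T@np.ravel(f["tvec"]),d
def onz(f,p,z):
    c,d=ray(f,p);return c+d*(z-c[2])/d[2]
def tri(f,p,g,q):
    Ps=[x["mtx"]@np.c_[R_(x),np.ravel(x["tvec"])] for x in(f,g)]
    X=cv2.triangulatePoints(Ps[0],Ps[1],np.array(p,float).reshape(2,1),np.array(q,float).reshape(2,1)).ravel();return X[:3]/X[3]
def cen(m):
    n,l,s,c=cv2.connectedComponentsWithStats(m.astype(np.uint8));k=1+np.argmax(s[1:,4]);return c[k],l==k
def box(m,u0,v0,u1,v1):
    z=np.zeros_like(m);z[v0:v1,u0:u1]=m[v0:v1,u0:u1];return z
E
python3 - <<'E'
from h import *
T=np.load("top0.npz");S=np.load("scene0.npz")
ht=cv2.cvtColor(T["image"],cv2.COLOR_RGB2HSV).astype(int);hs=cv2.cvtColor(S["image"],cv2.COLOR_RGB2HSV).astype(int)
red=lambda h:((h[...,0]<5)|(h[...,0]>174))&(h[...,1]>150)&(h[...,2]>80)
wht=lambda h:(h[...,1]<60)&(h[...,2]>150)
CT=cloud(T);CS=cloud(S)
a,ma=cen(box(red(ht),460,220,520,280));b,mb=cen(box(red(hs),180,185,220,222))
print("cap",a,b,tri(T,a,S,b),"top-depth",np.median(CT[ma],0),np.median(CS[mb],0))
a,ma=cen(cv2.morphologyEx(box(wht(ht),140,260,190,320).astype(np.uint8),3,np.ones((5,5))));b,mb=cen(cv2.morphologyEx(box(wht(hs),450,260,495,305).astype(np.uint8),3,np.ones((5,5))))
print("label",a,b,tri(T,a,S,b),np.median(CT[ma.astype(bool)],0))
# parcel top by depth height
for nm,bb in(("parcel",(130,255,205,365)),("blue",(250,275,335,385))):
    m=box((CT[...,2]>.035)&(CT[...,2]<.06),*bb);c,m=cen(m);P=CT[m];
    (x,y),wh,an=cv2.minAreaRect(P[:,:2].astype(np.float32));bx=cv2.boxPoints(((x,y),wh,an))
    print(nm,x,y,wh,an,np.median(P[:,2]));print(bx.round(4).tolist())
# cradle
blk=ht[...,2]<45
c,m=cen(box(blk&(CT[...,2]>.1),405,285,455,305));P=CT[m];print("ledge",c,P.mean(0),np.percentile(P,[2,98],axis=0).round(4).tolist())
(x,y),wh,an=cv2.minAreaRect(P[:,:2].astype(np.float32));print((x,y),wh,an)
m=box((CT[...,2]>.1)&(ht[...,2]>90)&(ht[...,1]<60),400,196,445,292);P=CT[m];print(len(P))
for k in range(3):
    c=P.mean(0);n=np.linalg.svd(P-c,full_matrices=False)[2][2];n*=np.sign(n[2]);e=(P-c)@n;P=P[abs(e)<.004]
xa=np.array([-0,0,1.])-n*n[2];xa/=-0+np.linalg.norm(xa)
print("rails plane",c,n,"tilt",np.arccos(n[2]),"yaw(up slope)",np.arctan2(xa[1],xa[0]),len(P))
# principal axis
vt=np.linalg.svd(P-c,full_matrices=False)[2][0];print("long axis",vt,np.arctan2(-vt[1],-vt[0]))
np.save("rails.npy",P)
E
```

```text
cap [491.31340206 252.10103093] [200.49101796 199.22754491] [ 0.58381834 -0.21783351  0.16893306] top-depth [ 0.58360553 -0.21668132  0.17173494] [ 0.58920151 -0.21326042  0.17527624]
label [161.42094017 291.45299145] [473.7601476  282.55350554] [0.53085755 0.37125203 0.0473639 ] [0.53100477 0.37200852 0.04418478]
parcel 0.4977976381778717 0.36404848098754883 (0.150441974401474, 0.05959741771221161) 11.769722938537598 0.04355255226085951
[[0.4180999994277954, 0.37790000438690186], [0.4302000105381012, 0.31949999928474426], [0.5774999856948853, 0.35019999742507935], [0.5654000043869019, 0.40860000252723694]]
blue 0.45626235008239746 0.12464019656181335 (0.15073184669017792, 0.05817233398556709) 22.674802780151367 0.043550305411424434
[[0.37549999356269836, 0.12240000069141388], [0.3978999853134155, 0.06870000064373016], [0.5370000004768372, 0.12690000236034393], [0.5145999789237976, 0.18050000071525574]]
ledge [428.39631336 297.1843318 ] [ 0.51069607 -0.11931729  0.12078201] [[0.5026, -0.1474, 0.1025], [0.5184, -0.095, 0.1191]]
(0.5015111565589905, -0.03100338578224182) (0.013560794293880463, 0.236538827419281) 6.011779308319092
2671
rails plane [ 0.60841773 -0.11242124  0.13543497] [-0.31912446 -0.42064623  0.84924456] tilt 0.5562434342350886 yaw(up slope) 0.9217803532540769 411
long axis [-0.90042894 -0.14484106 -0.41018142] 0.15949158297870875
```

```bash
python3 - <<'E'
import cv2,numpy as np
a=cv2.imread("pics/top0.png")[140:315,370:530];b=cv2.imread("pics/scene0.png")[180:290,170:300]
a=cv2.resize(a,None,fx=2.5,fy=2.5,interpolation=2);b=cv2.resize(b,None,fx=3,fy=3,interpolation=2)
h=max(a.shape[0],b.shape[0]);c=np.zeros((h,a.shape[1]+b.shape[1],3),np.uint8);c[:a.shape[0],:a.shape[1]]=a;c[:b.shape[0],a.shape[1]:]=b
cv2.imwrite("pics/crop1.png",c)
E
```

```text
(no output)
```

View pics/crop1.png

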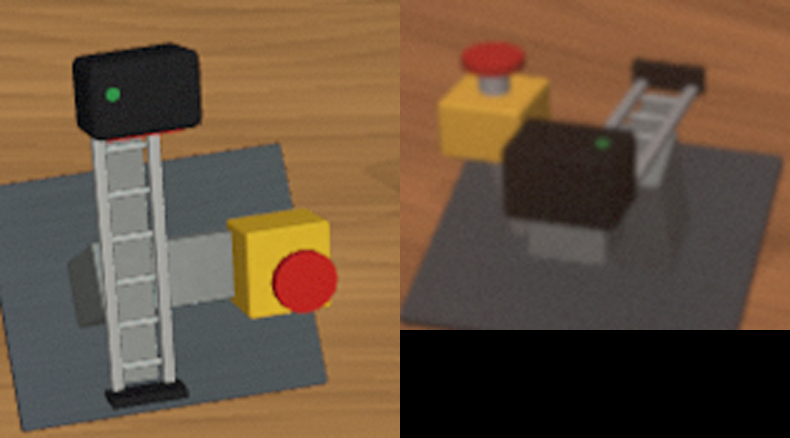

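The crop shows bright rails running from (100,140) to (145,385), the black ledge at (147,393), the red cap at (305,281) and the scanner face at about (130,135) (top half, scale 2.5).

```bash
python3 - <<'E'
from h import *
T=np.load("top0.npz");S=np.load("scene0.npz");C=cloud(T)
h=cv2.cvtColor(T["image"],cv2.COLOR_RGB2HSV).astype(int)
m=box((h[...,2]>165)&(h[...,1]<50),405,200,442,292)
P=C[m];print(len(P),np.percentile(P,[5,50,95],axis=0).round(3).tolist())
A=np.c_[P[:,:2],np.ones(len(P))]
w=np.ones(len(P),bool)
for k in range(6):
    q=np.linalg.lstsq(A[w],P[w,2],rcond=None)[0];e=P[:,2]-A@q;w=abs(e)<.004
print("plane",q,w.sum(),"tilt",np.arctan(np.hypot(*q[:2])),"yaw",np.arctan2(q[1],q[0]),e[w].std())
# midline from row extents, rays onto fitted plane
n=np.array([-q[0],-q[1],1])
L=[];Rr=[]
for v in range(203,288,2):
    u=np.flatnonzero(m[v]);
    if len(u)<4: continue
    for lst,p in((L,u[0]-.5),(Rr,u[-1]+.5)):
        c,d=ray(T,(p,v));lst.append(c+d*((q[2]-n@c)/(n@d)))
L=np.array(L);Rr=np.array(Rr)
for X in(L,Rr):
    f=np.polyfit(X[:,0],X[:,1],1);print("edge yaw",np.arctan(f[0]),f, np.std(X[:,1]-np.polyval(f,X[:,0])))
# ledge: mask both views
hs=cv2.cvtColor(S["image"],cv2.COLOR_RGB2HSV).astype(int)
a,ma=cen(box(h[...,2]<45,405,285,455,310));b,mb=cen(box(hs[...,2]<50,240,195,280,216))
print("ledge",a,b,ma.sum(),mb.sum(),tri(T,a,S,b))
cn=cv2.findContours(ma.astype(np.uint8),0,1)[0][0];rc=cv2.minAreaRect(cn);print(rc)
for p in cv2.boxPoints(rc):print(p,onz(T,p,.118))
E
```

```text
351 [[0.533, -0.131, 0.107], [0.625, -0.109, 0.154], [0.669, -0.081, 0.174]]
plane [ 0.41039308  0.31909645 -0.07442814] 203 tilt 0.4794019723217668 yaw 0.6608941018138171 0.0016280011733183777
edge yaw 0.2034292169909299 [ 0.20628266 -0.21413484] 0.0025292126334772666
edge yaw 0.04968792672315321 [ 0.04972886 -0.1594086 ] 0.004244828088952091
ledge [428.23529412 297.20361991] [258.92307692 204.83076923] 221 65 [ 0.51092109 -0.12239243  0.10804757]
((428.00994873046875, 297.07000732421875), (7.49533224105835, 31.961227416992188), 81.8698959350586)
[411.65994 295.62003] [ 0.51394535 -0.09040135  0.118     ]
[443.29996 291.1    ] [ 0.52101761 -0.14707676  0.118     ]
[444.35995 298.52   ] [ 0.5079077  -0.14833502  0.118     ]
[412.71994 303.04   ] [ 0.50088321 -0.09176203  0.118     ]
```

```bash
cat >> h.py <<'E'
from scipy.spatial.transform import Rotation as Rot
def cradleR(yaw,t=.42):  # columns: x up slope, y left, z normal
    return (Rot.from_euler('z',yaw)*Rot.from_euler('y',-t)).as_matrix()
def plan(r,p,yawy=None,Rm=None):
    """print row reaching TCP p with tool y at world yaw yawy (deg, tool down), or rotation Rm"""
    o=r.get_obs();R0=Rot.from_rotvec(o["orientation"]).as_matrix()
    if Rm is None:
        a=np.radians(yawy);y=np.array([np.cos(a),np.sin(a),0]);z=np.array([0,0,-1.]);Rm=np.c_[np.cross(y,z),y,z]
    s=R0.T@(np.array(p)-o["tcp_pos"])*1000;w=Rot.from_matrix(R0.T@Rm).as_rotvec()
    print("row",s.round(1).tolist(),w.round(4).tolist(),"n>=",np.ceil(max(np.linalg.norm(s)/50,np.linalg.norm(w)/.15)),"t",round(float(o["clock"]),2),"q",o["joints"].round(2).tolist())
E
python3 - <<'E'
from bench import r
from h import *
plan(r,[.498,.364,.25],101.8)
E
```

```text
row [-398.7, -203.8, -19.2] [-0.0016, -0.0002, -0.4427] n>= 9.0 t 0.1 q [-1.44, 0.48, 0.02, 1.56, -0.01, 1.11, -0.08]
```

Emit:
step_arm:
  moves:
    - [-399, -204, -19, 0, 0, -0.443, 85]
    - [-399, -204, -19, 0, 0, -0.443, 85]
    - [-399, -204, -19, 0, 0, -0.443, 85]
    - [-399, -204, -19, 0, 0, -0.443, 85]
    - [-399, -204, -19, 0, 0, -0.443, 85]
    - [-399, -204, -19, 0, 0, -0.443, 85]
    - [-399, -204, -19, 0, 0, -0.443, 85]
    - [-399, -204, -19, 0, 0, -0.443, 85]

```text
clock: 0.9
tcp_pos: [0.4627, 0.3941, 0.2481]
orientation: [0.323, -3.124, 0.0]
contact_force: [1.2, 0.9, -0.3]
grip_width: 0.0845
gripper_force: 0.0
```

```bash
python3 - <<'E'
from bench import r
from h import *
f=r.grab_frame("wrist");np.savez("w0.npz",**f);cv2.imwrite("pics/w0.png",f["image"][:,:,::-1])
o=r.get_obs();R0=Rot.from_rotvec(o["orientation"]).as_matrix();Rc=R_(f)
print(o["tcp_pos"].round(4),"tool",R0.round(3).tolist(),"cam in tool",(R0.T@(-Rc.T@np.ravel(f["tvec"])-o["tcp_pos"])).round(3),"axis",(R0.T@Rc[2]).round(3),f["mtx"][0,0])
plan(r,[.46,-.10,.32],96.5)
E
```

```text
[0.4711 0.3856 0.2486] tool [[-0.981, -0.193, 0.005], [-0.193, 0.981, -0.004], [-0.004, -0.005, -1.0]] cam in tool [ 0.081  0.009 -0.142] axis [-0.287  0.008  0.958] 394.73955453617793
row [104.4, -474.7, -69.3] [-0.0051, 0.0041, 0.0808] n>= 10.0 t 0.95 q [-0.84, 0.35, 0.06, 1.71, -0.02, 1.08, 0.99]
```

Emit:
step_arm:
  moves:
    - [40, -480, -80, 0, 0, 0.08, 85]
    - [40, -480, -80, 0, 0, 0.08, 85]
    - [40, -480, -80, 0, 0, 0.08, 85]
    - [40, -480, -80, 0, 0, 0.08, 85]
    - [40, -480, -80, 0, 0, 0.08, 85]
    - [40, -480, -80, 0, 0, 0.08, 85]
    - [40, -480, -80, 0, 0, 0.08, 85]
    - [40, -480, -80, 0, 0, 0.08, 85]

```text
clock: 1.75
tcp_pos: [0.5096, 0.0024, 0.314]
orientation: [0.198, -3.135, -0.0]
contact_force: [0.7, -0.3, -0.2]
grip_width: 0.0851
gripper_force: 0.0
```

Emit:
step_arm:
  moves:
    - [0, -80, 0, 0, 0, 0, 85]
    - [0, -80, 0, 0, 0, 0, 85]
    - [0, -80, 0, 0, 0, 0, 85]
    - [0, -80, 0, 0, 0, 0, 85]
    - [0, -80, 0, 0, 0, 0, 85]

```text
clock: 2.25
tcp_pos: [0.52, -0.0735, 0.3134]
orientation: [0.201, -3.134, -0.001]
contact_force: [0.5, 0.1, -0.8]
grip_width: 0.0848
gripper_force: 0.0
```

```bash
python3 - <<'E'
from bench import r
from h import *
f=r.grab_frame("wrist");np.savez("w1.npz",**f);cv2.imwrite("pics/w1.png",f["image"][:,:,::-1])
o=r.get_obs();print(o["tcp_pos"],np.abs(o["qvel"]).max())
plan(r,[.56,-.12,.30],96.5)
E
```

```text
[ 0.51999451 -0.07334551  0.31348998] 0.004524425050473676
row [-33.7, -51.4, 13.4] [0.0006, -0.0005, 0.0154] n>= 2.0 t 2.3 q [-0.29, 0.15, 0.36, 1.83, -0.06, 1.17, 1.78]
```

View pics/w1.png

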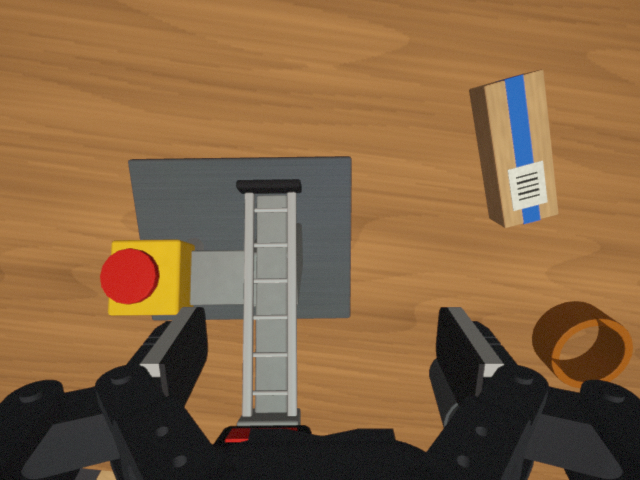

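The wrist view shows the ledge at (269,186), the rails running down at columns 243-298, the red cap at (129,276), and the scanner hidden below row 425. I'll take a second view from the side.

Emit:
step_arm:
  moves:
    - [30, -100, 20, 0, 0, 0, 85]
    - [30, -100, 20, 0, 0, 0, 85]
    - [30, -100, 20, 0, 0, 0, 85]
    - [30, -100, 20, 0, 0, 0, 85]
    - [30, -100, 20, 0, 0, 0, 85]

```text
clock: 2.8
tcp_pos: [0.5035, -0.176, 0.2938]
orientation: [-0.202, 3.135, 0.001]
contact_force: [0.0, -0.0, 0.0]
grip_width: 0.0851
gripper_force: 0.0
```

```bash
python3 - <<'E'
from bench import r
from h import *
f=r.grab_frame("wrist");np.savez("w2.npz",**f);cv2.imwrite("pics/w2.png",f["image"][:,:,::-1])
o=r.get_obs();print(o["tcp_pos"],np.abs(o["qvel"]).max())
W=[np.load("w1.npz"),f];sc=[]
for g,name in zip(W,"12"):
    hh=cv2.cvtColor(g["image"],cv2.COLOR_RGB2HSV).astype(int)
    red=((hh[...,0]<5)|(hh[...,0]>174))&(hh[...,1]>150)&(hh[...,2]>80)
    c,m=cen(box(red,0,150,640,380));cnt=max(cv2.findContours(m.astype(np.uint8),0,1)[0],key=len)
    C=cloud(g);P=C[cv2.erode(m.astype(np.uint8),np.ones((7,7)))>0];print("cap",c,cv2.fitEllipse(cnt),"depth z",np.median(P,0).round(4))
    lc,lm=cen(box((hh[...,2]<45),220,170,460,200) if name=="1" else box(hh[...,2]<45,220,120,520,205));rc=cv2.minAreaRect(max(cv2.findContours(lm.astype(np.uint8),0,1)[0],key=len))
    print("ledge",lc,lm.sum(),cv2.boxPoints(rc).round(1).tolist(),np.median(C[lm],0).round(4))
    sc.append((c,lc))
for k in(0,1): print(tri(W[0],sc[0][k],W[1],sc[1][k]))
E
```

```text
[ 0.50371571 -0.17574172  0.29385665] 0.004969701337469023
cap [128.801222   275.92790224] ((128.7974853515625, 275.9230651855469), (52.84644317626953, 57.23218536376953), 72.5093765258789) depth z [ 0.5804 -0.2158  0.1719]
ledge [268.74018945 185.9188092 ] 739 [[237.0, 180.0], [300.0, 180.0], [300.0, 193.0], [237.0, 193.0]] [ 0.507  -0.1213  0.1149]
cap [253.75189772 321.69196964] ((253.75282287597656, 321.69775390625), (54.63108825683594, 56.49681854248047), 35.50749206542969) depth z [ 0.58   -0.2169  0.1715]Traceback (most recent call last):
  File "<stdin>", line 11, in <module>
  File "h.py", line 15, in cen
    n,l,s,c=cv2.connectedComponentsWithStats(m.astype(np.uint8));k=1+np.argmax(s[1:,4]);return c[k],l==k
                                                                     ~~~~~~~~~^^^^^^^^^
    return _wrapfunc(a, 'argmax', axis=axis, out=out, **kwds)
    return bound(*args, **kwds)
ValueError: attempt to get argmax of an empty sequence
```

View pics/w2.png

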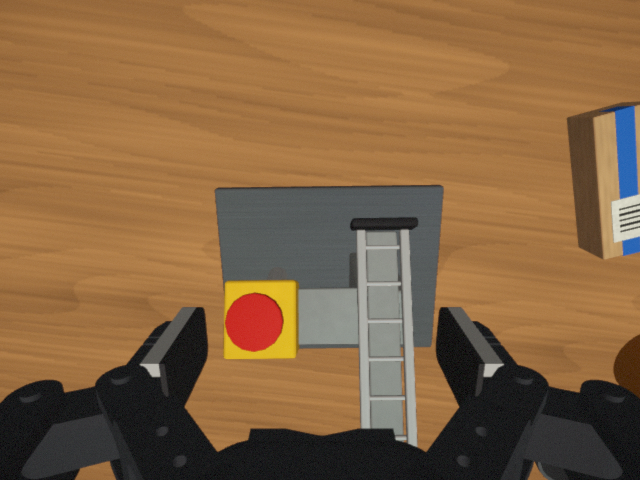

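The second view shows the ledge at (384,224), the rails at columns 357-415 and the cap at (254,322). Now I'll triangulate the rail edges, ledge and cap.

```bash
python3 - <<'E'
from h import *
W=[np.load("w1.npz"),np.load("w2.npz")]
bx=[(225,160,320,205),(340,208,430,240)];rb=[(232,196,310,400),(345,236,425,425)]
cap=[(128.8,275.9),(253.75,321.7)]
led=[];lines=[]
for i,g in enumerate(W):
    hh=cv2.cvtColor(g["image"],cv2.COLOR_RGB2HSV).astype(int)
    lc,lm=cen(box(hh[...,2]<45,*bx[i]));rc=cv2.boxPoints(cv2.minAreaRect(max(cv2.findContours(lm.astype(np.uint8),0,1)[0],key=len)))
    led.append(lc);print("ledge",lc,rc.round(1).tolist())
    m=box((hh[...,2]>140)&(hh[...,1]<40),*rb[i]);u0,v0,u1,v1=rb[i];ed=[]
    for v in range(v0,v1): 
        u=np.flatnonzero(m[v])
        if len(u)>6: ed.append((v,u[0]-.5,u[-1]+.5))
    ed=np.array(ed);fs=[]
    for k in(1,2):
        w=np.ones(len(ed),bool)
        for _ in range(5):
            f=np.polyfit(ed[w,0],ed[w,k],1);e=ed[:,k]-np.polyval(f,ed[:,0]);w=abs(e)<max(.6,2*e[w].std())
            if w.sum()<20: break
        fs.append(f);print("edge",f,e[w].std(),w.sum(),len(ed))
    lines.append((fs,v0,v1))
print("cap",tri(W[0],cap[0],W[1],cap[1]),"ledge",tri(W[0],led[0],W[1],led[1]))
for k in(0,1): # 3D line = intersection of planes
    pl=[]
    for i,g in enumerate(W):
        fs,v0,v1=lines[i];f=fs[k]
        c,d0=ray(g,(np.polyval(f,v0),v0));_,d1=ray(g,(np.polyval(f,v1),v1));n=np.cross(d0,d1);n/=np.linalg.norm(n);pl.append((n,n@c))
    d=np.cross(pl[0][0],pl[1][0]);d/=np.linalg.norm(d);d*=np.sign(d[0])
    A=np.array([pl[0][0],pl[1][0],[1,0,0]])
    print("edge",k,"yaw",np.arctan2(d[1],d[0]),"tilt",np.arcsin(d[2]),"at x=.52,.6",[np.linalg.solve(A,[pl[0][1],pl[1][1],x]).round(4).tolist() for x in(.52,.6)])
E
```

```text
ledge [268.74018945 185.9188092 ] [[237.0, 180.0], [300.0, 180.0], [300.0, 193.0], [237.0, 193.0]]
edge [5.99119379e-03 2.38653894e+02] 5.266792887742613 204 204
edge [4.25892813e-03 2.94409439e+02] 0.2870993232582482 204 204
ledge [384.35509554 223.29299363] [[350.0, 218.0], [417.0, 218.0], [417.0, 229.0], [350.0, 229.0]]
edge [4.10512096e-02 3.41164741e+02] 6.2663359867946955 189 189
edge [3.81749138e-02 3.99655527e+02] 0.2894338312685049 188 189
cap [ 0.58189281 -0.21737161  0.16852933] ledge [ 0.50748028 -0.1214878   0.11092486]
edge 0 yaw 0.16319884990307065 tilt 0.42078788405579126 at x=.52,.6 [[0.52, -0.1479, 0.102], [0.6, -0.1347, 0.1383]]
edge 1 yaw 0.1415800691011438 tilt 0.41478981347007854 at x=.52,.6 [[0.52, -0.097, 0.1074], [0.6, -0.0856, 0.143]]
```

```bash
python3 - <<'E'
from h import *
W=[np.load("w1.npz"),np.load("w2.npz")]
for i,rows in enumerate([(200,230,270,310,350,390),(240,260,300,330,370,410)]):
    I=cv2.cvtColor(W[i]["image"],cv2.COLOR_RGB2GRAY)
    for v in rows:
        u0=(238,352)[i];print(i,v,u0,I[v,u0:u0+18].tolist(),"|",u0+42,I[v,u0+42:u0+66].tolist())
E
```

```text
0 200 238 [90, 88, 89, 90, 91, 91, 106, 149, 169, 172, 171, 170, 172, 170, 158, 124, 95, 90] | 280 [146, 148, 147, 147, 146, 139, 125, 130, 162, 168, 169, 171, 173, 174, 168, 150, 103, 89, 91, 90, 90, 90, 88, 91]
0 230 238 [95, 92, 93, 93, 93, 95, 111, 158, 169, 170, 170, 172, 173, 172, 156, 106, 90, 90] | 280 [149, 149, 149, 147, 145, 138, 125, 130, 164, 171, 170, 170, 173, 173, 170, 151, 86, 69, 71, 71, 71, 77, 88, 93]
0 270 238 [150, 150, 152, 151, 150, 152, 162, 172, 171, 173, 174, 173, 174, 166, 146, 107, 135, 143] | 280 [147, 143, 148, 147, 149, 142, 131, 130, 163, 171, 173, 173, 174, 174, 172, 157, 102, 73, 78, 74, 78, 78, 83, 88]
0 310 238 [92, 89, 93, 90, 95, 116, 160, 172, 174, 174, 176, 178, 174, 161, 120, 95, 93, 98] | 280 [147, 148, 148, 149, 147, 139, 128, 125, 163, 175, 174, 173, 177, 178, 176, 158, 108, 96, 92, 95, 90, 91, 90, 93]
0 350 238 [131, 128, 131, 131, 140, 161, 175, 172, 174, 176, 178, 179, 175, 157, 107, 114, 125, 105] | 280 [144, 148, 146, 147, 144, 138, 123, 122, 161, 174, 176, 175, 177, 179, 177, 164, 128, 137, 135, 134, 133, 129, 131, 131]
0 390 238 [12
[... 833 characters left out ...]
105, 92, 92, 88, 95, 88]
1 330 352 [148, 147, 152, 151, 149, 142, 108, 146, 168, 172, 174, 173, 174, 174, 174, 165, 104, 127] | 394 [144, 143, 144, 143, 141, 139, 144, 143, 114, 96, 143, 167, 173, 170, 172, 173, 174, 173, 168, 107, 94, 93, 90, 91]
1 370 352 [122, 124, 122, 122, 125, 123, 119, 106, 148, 171, 173, 173, 174, 176, 176, 173, 155, 101] | 394 [144, 142, 145, 146, 144, 144, 131, 110, 119, 119, 93, 122, 156, 175, 173, 172, 174, 175, 173, 169, 141, 124, 120, 124]
1 410 352 [128, 129, 128, 125, 128, 132, 127, 122, 105, 151, 171, 175, 173, 176, 175, 178, 174, 155] | 394 [145, 143, 142, 141, 144, 146, 144, 139, 130, 126, 122, 94, 97, 147, 169, 174, 175, 173, 174, 176, 173, 159, 115, 125]
```

```bash
python3 - <<'E'
from h import *
W=[np.load("w1.npz"),np.load("w2.npz")]
win=[((240,256),(286,298)),((354,374),(398,418))];vr=[(198,395),(238,412)]
lines=[]
for i,g in enumerate(W):
    I=cv2.cvtColor(g["image"],cv2.COLOR_RGB2GRAY).astype(int);fs=[]
    for k,(a,b) in enumerate(win[i]):
        ed=[]
        for v in range(*vr[i]):
            u=np.flatnonzero(I[v,a:b+1]>163)
            if len(u)>3: ed.append((v,a+u.mean()))
        ed=np.array(ed)
        for _ in range(4):
            f=np.polyfit(ed[:,0],ed[:,1],1);e=ed[:,1]-np.polyval(f,ed[:,0]);ed=ed[abs(e)<.9]
        fs.append(f);print(i,k,f,e.std(),len(ed))
    lines.append(fs)
X=[]
for k in(0,1):
    pl=[]
    for i,g in enumerate(W):
        f=lines[i][k];v0,v1=vr[i]
        c,d0=ray(g,(np.polyval(f,v0),v0));_,d1=ray(g,(np.polyval(f,v1),v1));n=np.cross(d0,d1);n/=np.linalg.norm(n);pl.append((n,n@c))
    d=np.cross(pl[0][0],pl[1][0]);d/=np.linalg.norm(d);d*=np.sign(d[0])
    A=np.array([pl[0][0],pl[1][0],[1,0,0]])
    X.append([np.linalg.solve(A,[pl[0][1],pl[1][1],x]) for x in(.52,.6)])
    print("rail",k,"yaw",np.arctan2(d[1],d[0]),"tilt",np.arcsin(d[2]),np.round(X[-1],4).tolist())
# ledge corners at height: in each view cast onto z of ledge top (~.105-..+14)
for i,pts in enumerate([((237,180),(300,180),(237,193),(300,193)),((350,218),(417,218),(350,229),(417,229))]):
    print("ledge",[onz(W[i],p,.1162).round(4).tolist() for p in pts])
C=cradleR(.125)
for name,p,l in(("cap",np.array([.5819,-.2174,.169]),[.075,-.105,.0395]),):
    for y in(.11,.125,.14): print(y,"origin from cap",(p-cradleR(y)@l).round(4))
E
```

```text
0 0 [-1.02002883e-02  2.50648668e+02] 0.2054964695095993 181
0 1 [4.42107961e-03 2.90124212e+02] 0.30454415554593567 194
1 0 [2.45556139e-02 3.55080038e+02] 0.21131627716713222 162
1 1 [3.93608496e-02 3.95239946e+02] 0.26166399975890525 162
rail 0 yaw 0.14214696150473988 tilt 0.4179616452331691 [[0.52, -0.1392, 0.1058], [0.6, -0.1277, 0.1417]]
rail 1 yaw 0.14345799019433889 tilt 0.4181372272281262 [[0.52, -0.1008, 0.108], [0.6, -0.0893, 0.144]]
ledge [[0.5052, -0.1485, 0.1162], [0.4983, -0.0948, 0.1162], [0.5165, -0.1477, 0.1162], [0.5095, -0.0935, 0.1162]]
ledge [[0.5051, -0.1517, 0.1162], [0.4979, -0.0963, 0.1162], [0.5145, -0.1503, 0.1162], [0.5073, -0.0944, 0.1162]]
0.11 origin from cap [ 0.5183 -0.1188  0.1024]
0.125 origin from cap [ 0.5168 -0.1197  0.1024]
0.14 origin from cap [ 0.5154 -0.1207  0.1024]
```

```bash
python3 - <<'E'
from bench import r
from h import *
plan(r,[.498,.364,.2],101.8)
E
```

```text
row [-64.1, 535.9, 94.3] [0.0008, 0.0004, -0.0762] n>= 11.0 t 2.85 q [-0.15, 0.19, 0.43, 1.84, -0.09, 1.13, 2.01]
```

Emit:
step_arm:
  moves:
    - [-64, 536, 40, 0, 0, -0.076, 85]
    - [-64, 536, 40, 0, 0, -0.076, 85]
    - [-64, 536, 40, 0, 0, -0.076, 85]
    - [-64, 536, 40, 0, 0, -0.076, 85]
    - [-64, 536, 40, 0, 0, -0.076, 85]
    - [-64, 536, 40, 0, 0, -0.076, 85]
    - [-64, 536, 40, 0, 0, -0.076, 85]
    - [-64, 536, 40, 0, 0, -0.076, 85]

```text
clock: 3.65
tcp_pos: [0.4987, 0.225, 0.2646]
orientation: [-0.323, 3.124, 0.002]
contact_force: [1.0, 0.6, 0.2]
grip_width: 0.0852
gripper_force: 0.0
```

```bash
python3 - <<'E'
from bench import r
from h import *
plan(r,[.498,.364,.2],101.8)
E
```

```text
row [-27.6, 136.1, 64.7] [0.001, 0.0008, -0.0002] n>= 4.0 t 3.65 q [-0.66, 0.23, 0.14, 1.83, -0.04, 1.08, 1.28]
```

Emit:
step_arm:
  moves:
    - [-28, 125, 65, 0, 0, 0, 85]
    - [-28, 125, 65, 0, 0, 0, 85]
    - [-28, 125, 65, 0, 0, 0, 85]
    - [-28, 125, 65, 0, 0, 0, 85]
    - [-28, 125, 65, 0, 0, 0, 85]
    - [-28, 125, 65, 0, 0, 0, 85]

```text
clock: 4.25
tcp_pos: [0.5023, 0.3487, 0.1999]
orientation: [-0.317, 3.125, 0.0]
contact_force: [-0.6, -1.1, 0.2]
grip_width: 0.0849
gripper_force: 0.0
```

```bash
python3 - <<'E'
from bench import r
from h import *
f=r.grab_frame("wrist");np.savez("w3.npz",**f);cv2.imwrite("pics/w3.png",f["image"][:,:,::-1])
o=r.get_obs();print(o["tcp_pos"],np.abs(o["qvel"]).max())
C=cloud(f);m=(C[...,2]>.036)&(C[...,2]<.055);m=m&(np.hypot(C[...,0]-.498,C[...,1]-.364)<.1)
c,m=cen(m);P=C[m];print(len(P),c,cv2.minAreaRect(P[:,:2].astype(np.float32)),np.median(P[:,2]))
# label: two-view height
hs=cv2.cvtColor(f["image"],cv2.COLOR_RGB2HSV).astype(int)
T=np.load("top0.npz")
b,mb=cen(cv2.morphologyEx(((hs[...,1]<60)&(hs[...,2]>150)&m).astype(np.uint8),3,np.ones((9,9))))
print("label",b,mb.sum(),tri(T,(161.42,291.45),f,b))
plan(r,[.498,.364,.1],101.8)
E
```

```text
[0.50270524 0.34813371 0.20012047] 0.011935117528954585
14141 [345.01845697 203.33300332] ((0.4943196177482605, 0.36578676104545593), (0.15101656317710876, 0.05805531516671181), 12.056487083435059) 0.04357627370125518
label [344.69703301 254.72544923] 2393 [0.53123076 0.37471896 0.03379356]
row [1.6, 16.5, 100.1] [0.0001, 0.0012, -0.0047] n>= 3.0 t 4.3 q [-0.78, 0.4, 0.09, 1.75, -0.04, 0.99, 1.1]
```

View pics/w3.png

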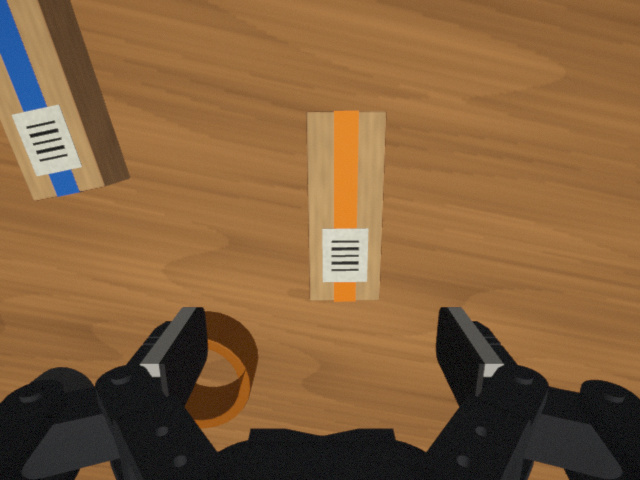

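The parcel is centred at (345,205) in view, aligned with the image vertical and clear of the roll at (215,375). Descending.

```bash
python3 - <<'E'
from bench import r
from h import *
plan(r,[.495,.365,.006],102)
E
```

```text
row [4.4, 18.0, 194.1] [0.0001, 0.0012, -0.0082] n>= 4.0 t 4.3 q [-0.78, 0.4, 0.09, 1.75, -0.04, 0.99, 1.1]
```

Emit:
step_arm:
  moves:
    - [4, 18, 40, 0, 0, -0.008, 85]
    - [4, 18, 80, 0, 0, -0.008, 85]
    - [4, 18, 115, 0, 0, -0.008, 85]
    - [4, 18, 145, 0, 0, -0.008, 85]
    - [4, 18, 165, 0, 0, -0.008, 85]
    - [4, 18, 180, 0, 0, -0.008, 85]
    - [4, 18, 190, 0, 0, -0.008, 85]
    - [4, 18, 194, 0, 0, -0.008, 85]

```text
clock: 5.1
tcp_pos: [0.4951, 0.3653, 0.0051]
orientation: [-0.328, 3.124, -0.0]
contact_force: [0.6, 0.0, -0.4]
grip_width: 0.0852
gripper_force: 0.0
```

Emit:
step_arm:
  moves:
    - [0, 0, 0, 0, 0, 0, 85]
    - [0, 0, 0, 0, 0, 0, 85]

```text
clock: 5.3
tcp_pos: [0.4954, 0.3661, 0.0062]
orientation: [-0.329, 3.123, 0.001]
contact_force: [0.1, -0.1, -0.0]
grip_width: 0.0851
gripper_force: 0.0
```

```bash
python3 - <<'E'
from bench import r
from h import *
plan(r,[.495,.365,.006],102)
E
```

```text
row [0.6, -1.0, 0.2] [0.0008, 0.0014, 0.0006] n>= 1.0 t 5.3 q [-0.78, 0.66, 0.06, 1.85, -0.06, 0.63, 1.1]
```

Emit:
step_arm:
  moves:
    - [0, 0, 0, 0, 0, 0, 50]
    - [0, 0, 0, 0, 0, 0, 50]
    - [0, 0, 0, 0, 0, 0, 50]
    - [0, 0, 0, 0, 0, 0, 50]
    - [0, 0, 0, 0, 0, 0, 50]
    - [0, 0, 0, 0, 0, 0, 50]
  grip_force: 40

```text
clock: 5.9
tcp_pos: [0.4952, 0.366, 0.0061]
orientation: [-0.329, 3.123, 0.001]
contact_force: [-0.7, -0.7, 5.8]
grip_width: 0.0577
gripper_force: 44.8
```

Emit:
step_arm:
  moves:
    - [0, 0, -10, 0, 0, 0, 50]
    - [0, 0, -30, 0, 0, 0, 50]
    - [0, 0, -60, 0, 0, 0, 50]
    - [0, 0, -100, 0, 0, 0, 50]
    - [0, 0, -140, 0, 0, 0, 50]
    - [0, 0, -180, 0, 0, 0, 50]
    - [0, 0, -220, 0, 0, 0, 50]
    - [0, 0, -250, 0, 0, 0, 50]

```text
clock: 6.7
tcp_pos: [0.4947, 0.3656, 0.2581]
orientation: [-0.329, 3.123, 0.002]
contact_force: [0.7, 0.6, -3.0]
grip_width: 0.0578
gripper_force: 43.9
```

```bash
cat >> h.py <<'E'
O=np.array([.516,-.1207,.105]);RC=cradleR(.142)
RT=RC@np.diag([-1.,1,-1])   # tool x = -cradle x, tool y = cradle y
def atc(x,y,z): return O+RC@np.array([x,y,z])/1000
E
python3 - <<'E'
from bench import r
from h import *
o=r.get_obs();print(o["grip_width"],o["gripper_force"])
f=r.grab_frame("wrist");np.savez("w4.npz",**f);cv2.imwrite("pics/w4.png",f["image"][:,:,::-1])
print(atc(79,0,6),atc(79,0,100))
plan(r,[.45,.1,.3],98.1);plan(r,atc(85,0,90),Rm=RT)
E
```

```text
0.05781962943339035 43.914636969566345
[ 0.58498605 -0.1108376   0.14269161] [ 0.54704236 -0.11626212  0.22852197]
row [100.9, -251.3, -38.9] [0.0049, 0.0075, 0.0684] n>= 6.0 t 6.75 q [-0.81, 0.35, 0.1, 1.68, -0.04, 1.11, 1.08]
row [42.1, -484.1, 38.6] [0.0191, -0.4123, 0.0658] n>= 10.0 t 6.75 q [-0.81, 0.35, 0.1, 1.68, -0.04, 1.11, 1.08]
```

View pics/w4.png

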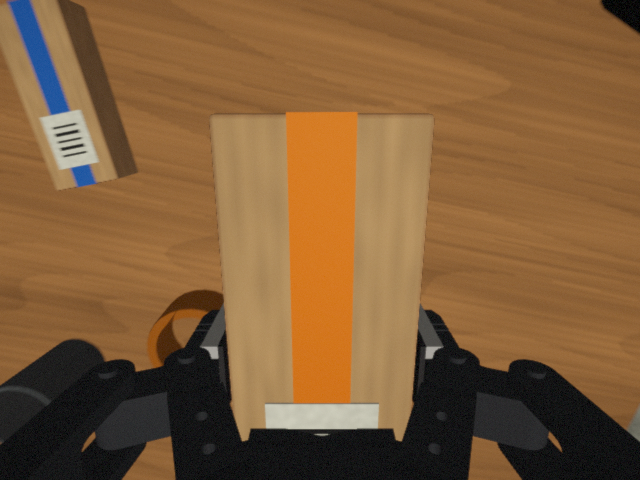

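The parcel is held straight (edges at columns 211-433, near end at row 114, label up), so I'll carry it to the stand.

Emit:
step_arm:
  moves:
    - [5, -45, 0, 0.002, -0.04, 0.007, 50]
    - [10, -94, 0, 0.004, -0.08, 0.014, 50]
    - [15, -143, 0, 0.006, -0.12, 0.02, 50]
    - [20, -192, 0, 0.008, -0.16, 0.026, 50]
    - [25, -241, 5, 0.01, -0.2, 0.032, 50]
    - [30, -290, 12, 0.012, -0.25, 0.038, 50]
    - [34, -339, 20, 0.015, -0.3, 0.045, 50]
    - [38, -387, 28, 0.017, -0.35, 0.055, 50]

```text
clock: 7.55
tcp_pos: [0.5372, -0.0228, 0.2268]
orientation: [-0.215, 2.782, 0.028]
contact_force: [1.1, 0.2, -3.7]
grip_width: 0.0578
gripper_force: 44.3
```

```bash
python3 - <<'E'
from bench import r
from h import *
f=np.load("w4.npz");R0=Rot.from_rotvec([-0.329,3.123,.002]).as_matrix();p=np.array([.4947,.3656,.2581])
c,d=ray(f,(322,113.5));c=R0.T@(c-p);d=R0.T@d;print("end in tool",c+d*(-.038-c[2])/d[2])
plan(r,atc(85,0,70),Rm=RT)
E
```

```text
end in tool [ 0.07603813  0.00033188 -0.038     ]
row [-4.1, -93.9, 27.0] [-0.0028, -0.0683, 0.0129] n>= 2.0 t 7.55 q [-0.35, 0.09, 0.32, 2.16, -0.11, 0.55, 1.77]
```

Emit:
step_arm:
  moves:
    - [-2, -35, 5, -0.001, -0.03, 0.006, 50]
    - [-3, -65, 12, -0.002, -0.05, 0.01, 50]
    - [-4, -85, 20, -0.003, -0.068, 0.013, 50]
    - [-4, -94, 27, -0.003, -0.068, 0.013, 50]
    - [-4, -94, 27, -0.003, -0.068, 0.013, 50]
    - [-4, -94, 27, -0.003, -0.068, 0.013, 50]

```text
clock: 8.15
tcp_pos: [0.5648, -0.1113, 0.2033]
orientation: [-0.194, 2.719, 0.043]
contact_force: [-0.9, 0.7, -2.7]
grip_width: 0.0572
gripper_force: 44.3
```

```bash
python3 - <<'E'
from bench import r
from h import *
f=r.grab_frame("wrist");cv2.imwrite("pics/w5.png",f["image"][:,:,::-1])
plan(r,atc(82,0,16),Rm=RT)
print(r.get_obs()["contact_force"])
E
```

```text
row [3.8, -2.9, 53.8] [0.0017, -0.0026, 0.0009] n>= 2.0 t 8.2 q [-0.13, 0.18, 0.32, 2.14, -0.42, 0.46, 2.23]
[ 0.14832214 -0.23500482 -2.57032291]
```

View pics/w5.png

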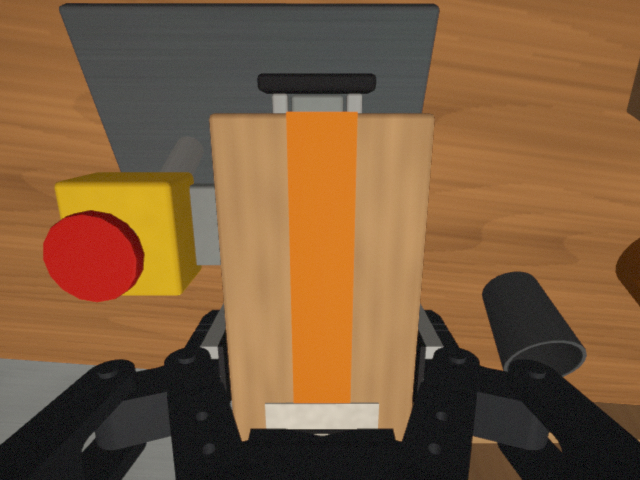

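The ledge at (317,83) and rails are square with the parcel, whose end is at row 114. Lowering now.

Emit:
step_arm:
  moves:
    - [1, -3, 10, 0.002, -0.003, 0, 50]
    - [2, -3, 22, 0.002, -0.003, 0, 50]
    - [3, -3, 34, 0.002, -0.003, 0, 50]
    - [4, -3, 43, 0.002, -0.003, 0, 50]
    - [4, -3, 50, 0.002, -0.003, 0, 50]
    - [4, -3, 54, 0.002, -0.003, 0, 50]
    - [4, -3, 54, 0.002, -0.003, 0, 50]
    - [4, -3, 54, 0.002, -0.003, 0, 50]

```text
clock: 9.0
tcp_pos: [0.5842, -0.1122, 0.1532]
orientation: [-0.193, 2.714, 0.039]
contact_force: [-0.4, 0.1, -3.6]
grip_width: 0.0575
gripper_force: 44.5
```

```bash
cat > s.py <<'E'
from bench import r
from h import *
o=r.get_obs();R0=Rot.from_rotvec(o["orientation"]).as_matrix()
print("cradle pos mm",(RC.T@(o["tcp_pos"]-O)*1000).round(1),"rot err",Rot.from_matrix(RT.T@R0).as_rotvec().round(4),"F cradle",(RC.T@o["contact_force"]).round(2),"grip",o["grip_width"].round(4),"q",o["joints"].round(2),o["clock"])
E
python3 s.py
```

```text
Traceback (most recent call last):
  File "s.py", line 4, in <module>
    print("cradle pos mm",(RC.T@(o["tcp_pos"]-O)*1000).round(1),"rot err",Rot.from_matrix(RT.T@R0).as_rotvec().round(4),"F cradle",(RC.T@o["contact_force"]).round(2),"grip",o["grip_width"].round(4),"q",o["joints"].round(2),o["clock"])
                                                                                                                                                                             ^^^^^^^^^^^^^^^^^^^^^
AttributeError: 'float' object has no attribute 'round'
```

```bash
sed -i 's/o\["grip_width"\].round(4)/o["grip_width"]/' s.py; python3 s.py
```

```text
cradle pos mm [82.4 -1.3 16. ] rot err [ 0.0015 -0.0016 -0.0002] F cradle [-1.8   0.14 -3.11] grip 0.05749689165705542 q [-0.05  0.29  0.23  2.14 -0.56  0.36  2.37] 9.0
```

Emit:
step_arm:
  moves:
    - [0, 0, 2, 0, 0, 0, 50]
    - [0, 0, 4, 0, 0, 0, 50]
    - [0, 0, 5, 0, 0, 0, 50]
    - [0, 0, 6, 0, 0, 0, 50]
    - [0, 0, 6, 0, 0, 0, 50]
    - [0, 0, 6, 0, 0, 0, 50]

```text
clock: 9.6
tcp_pos: [0.5865, -0.1118, 0.1475]
orientation: [-0.193, 2.714, 0.039]
contact_force: [-0.1, 0.9, -3.5]
grip_width: 0.0575
gripper_force: 44.5
```

```bash
python3 s.py
```

```text
cradle pos mm [82.2 -1.2  9.8] rot err [ 0.0013 -0.0013 -0.0001] F cradle [-1.4   0.95 -3.16] grip 0.0575474908952563 q [-0.04  0.3   0.22  2.14 -0.57  0.35  2.38] 9.6
```

Emit:
step_arm:
  moves:
    - [0, 0, 1, 0, 0, 0, 50]
    - [0, 0, 2, 0, 0, 0, 50]
    - [0, 0, 2.5, 0, 0, 0, 50]
    - [0, 0, 2.5, 0, 0, 0, 50]

```text
clock: 10.0
tcp_pos: [0.5875, -0.1116, 0.1451]
orientation: [-0.193, 2.714, 0.04]
contact_force: [0.4, -0.3, -3.5]
grip_width: 0.0579
gripper_force: 44.5
```

```bash
python3 s.py
```

```text
cradle pos mm [82.2 -1.1  7.2] rot err [ 0.0013 -0.0012 -0.0002] F cradle [-1.14 -0.38 -3.36] grip 0.05788891229365401 q [-0.04  0.31  0.22  2.14 -0.58  0.34  2.38] 10.0
```

Emit:
step_arm:
  moves:
    - [0, 0, 0.7, 0, 0, 0, 50]
    - [0, 0, 1.4, 0, 0, 0, 50]
    - [0, 0, 1.4, 0, 0, 0, 50]

```text
clock: 10.3
tcp_pos: [0.5879, -0.1116, 0.1446]
orientation: [-0.193, 2.714, 0.04]
contact_force: [-7.0, 0.6, 6.7]
grip_width: 0.0576
gripper_force: 45.8
```

```bash
python3 s.py
```

```text
cradle pos mm [82.3 -1.2  6.6] rot err [ 0.0007 -0.0017  0.    ] F cradle [-3.51  1.61  8.92] grip 0.057577868604433424 q [-0.03  0.31  0.21  2.14 -0.58  0.34  2.39] 10.3
```

Contact with the rails at the expected height. I'll unload slightly and slide toward the ledge.

Emit:
step_arm:
  moves:
    - [1, 0, -0.5, 0, 0, 0, 50]
    - [2, 0, -0.5, 0, 0, 0, 50]
    - [3, 0, -0.5, 0, 0, 0, 50]
    - [3, 0, -0.5, 0, 0, 0, 50]

```text
clock: 10.7
tcp_pos: [0.5861, -0.1121, 0.1438]
orientation: [-0.193, 2.712, 0.039]
contact_force: [0.7, -0.3, 3.1]
grip_width: 0.0579
gripper_force: 45.0
```

```bash
python3 s.py
```

```text
cradle pos mm [80.3 -1.4  6.7] rot err [ 0.0019 -0.0031 -0.0002] F cradle [ 1.84 -0.37  2.59] grip 0.0578680420446506 q [-0.03  0.31  0.21  2.15 -0.59  0.34  2.39] 10.7
```

Emit:
step_arm:
  moves:
    - [1, 0, 0, 0, 0, 0, 50]
    - [2, 0, 0, 0, 0, 0, 50]
    - [2, 0, 0, 0, 0, 0, 50]

```text
clock: 11.0
tcp_pos: [0.584, -0.1125, 0.1429]
orientation: [-0.192, 2.713, 0.039]
contact_force: [0.6, 0.0, 4.9]
grip_width: 0.0576
gripper_force: 45.4
```

```bash
python3 s.py
```

```text
cradle pos mm [78.  -1.5  6.7] rot err [ 0.0019 -0.0028  0.    ] F cradle [ 2.51 -0.07  4.22] grip 0.05757885649167454 q [-0.03  0.31  0.21  2.15 -0.59  0.33  2.4 ] 11.0
```

Emit:
step_arm:
  moves:
    - [0.7, 0, 0, 0, 0, 0, 50]
    - [1.5, 0, 0, 0, 0, 0, 50]
    - [1.5, 0, 0, 0, 0, 0, 50]

```text
clock: 11.3
tcp_pos: [0.5826, -0.1127, 0.1423]
orientation: [-0.192, 2.713, 0.039]
contact_force: [0.8, 0.0, 5.0]
grip_width: 0.0578
gripper_force: 45.4
```

```bash
python3 s.py
```

```text
cradle pos mm [76.5 -1.5  6.7] rot err [ 0.0019 -0.0027  0.    ] F cradle [ 2.75 -0.11  4.26] grip 0.05783833922743838 q [-0.02  0.31  0.21  2.15 -0.59  0.33  2.4 ] 11.3
```

Emit:
step_arm:
  moves:
    - [0.7, 0, 0, 0, 0, 0, 50]
    - [1, 0, 0, 0, 0, 0, 50]
    - [1, 0, 0, 0, 0, 0, 50]

```text
clock: 11.6
tcp_pos: [0.5818, -0.1128, 0.1419]
orientation: [-0.192, 2.713, 0.039]
contact_force: [1.6, -0.6, 5.4]
grip_width: 0.0575
gripper_force: 45.3
```

```bash
python3 s.py
```

```text
cradle pos mm [75.6 -1.5  6.7] rot err [ 0.002  -0.0029  0.    ] F cradle [ 3.57 -0.87  4.32] grip 0.0575280619180883 q [-0.02  0.31  0.2   2.16 -0.59  0.33  2.4 ] 11.6
```

Emit:
step_arm:
  moves:
    - [0.7, 0, 0, 0, 0, 0, 50]
    - [1.3, 0, 0, 0, 0, 0, 50]
    - [1.3, 0, 0, 0, 0, 0, 50]

```text
clock: 11.9
tcp_pos: [0.5807, -0.113, 0.1414]
orientation: [-0.192, 2.712, 0.039]
contact_force: [1.9, 0.5, 4.7]
grip_width: 0.0576
gripper_force: 45.2
```

```bash
python3 s.py
```

```text
cradle pos mm [74.3 -1.5  6.7] rot err [ 0.002  -0.003  -0.0001] F cradle [3.7  0.18 3.5 ] grip 0.05762344057481801 q [-0.02  0.31  0.2   2.16 -0.59  0.33  2.4 ] 11.9
```

Emit:
step_arm:
  moves:
    - [0.7, 0, 0, 0, 0, 0, 50]
    - [1.3, 0, 0, 0, 0, 0, 50]
    - [1.3, 0, 0, 0, 0, 0, 50]

```text
clock: 12.2
tcp_pos: [0.5807, -0.113, 0.1415]
orientation: [-0.193, 2.71, 0.038]
contact_force: [4.1, 0.4, 5.6]
grip_width: 0.0576
gripper_force: 45.2
```

```bash
python3 s.py
```

```text
cradle pos mm [74.3 -1.5  6.8] rot err [ 0.0024 -0.0049 -0.0004] F cradle [ 6.02 -0.18  3.44] grip 0.05757807221394993 q [-0.02  0.3   0.2   2.16 -0.6   0.32  2.41] 12.2
```

Emit:
step_arm:
  moves:
    - [0.7, 0, 0, 0, 0, 0, 50]
    - [1.3, 0, 0, 0, 0, 0, 50]
    - [1.3, 0, 0, 0, 0, 0, 50]

```text
clock: 12.5
tcp_pos: [0.5806, -0.113, 0.1417]
orientation: [-0.193, 2.709, 0.038]
contact_force: [6.3, 2.5, 5.5]
grip_width: 0.0578
gripper_force: 45.1
```

```bash
python3 s.py
```

```text
cradle pos mm [74.3 -1.5  7. ] rot err [ 0.0028 -0.0068 -0.0006] F cradle [8.24 1.63 2.32] grip 0.05776070530502744 q [-0.02  0.3   0.2   2.16 -0.6   0.32  2.41] 12.5
```

It stopped against the ledge with force rising. I'll relieve the push and open the fingers.

Emit:
step_arm:
  moves:
    - [-1, 0, 0, 0, 0, 0, 50]
    - [-2.3, 0, 0, 0, 0, 0, 50]
    - [-2.3, 0, 0, 0, 0, 0, 60]
    - [-2.3, 0, 0, 0, 0, 0, 66]
    - [-2.3, 0, 0, 0, 0, 0, 85]
    - [-2.3, 0, 0, 0, 0, 0, 85]
    - [-2.3, 0, 0, 0, 0, 0, 85]
    - [-2.3, 0, 0, 0, 0, 0, 85]
  grip_force: 20

```text
clock: 13.3
tcp_pos: [0.5795, -0.1128, 0.1405]
orientation: [-0.193, 2.714, 0.04]
contact_force: [0.2, 0.1, 1.5]
grip_width: 0.0848
gripper_force: 0.0
```

```bash
python3 s.py; python3 - <<'E'
from bench import r
from h import *
f=r.grab_frame("wrist");cv2.imwrite("pics/w6.png",f["image"][:,:,::-1])
E
```

```text
cradle pos mm [72.9 -1.2  6.3] rot err [ 0.0013 -0.001  -0.0001] F cradle [0.83 0.02 1.29] grip 0.08478100507695609 q [-0.02  0.31  0.2   2.16 -0.59  0.33  2.4 ] 13.3
```

View pics/w6.png

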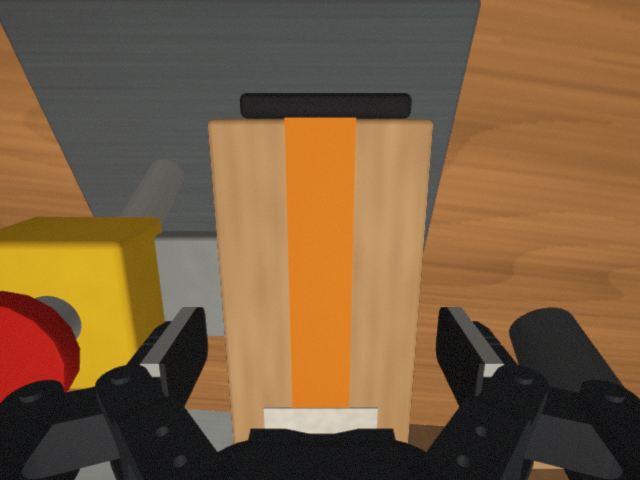

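The parcel's end at row 119 sits against the ledge (columns 241-411, centre 326 against the parcel's 321), label up, and the fingers are clear. Retreating along the normal, then to the plunger.

Emit:
step_arm:
  moves:
    - [0, 0, -10, 0, 0, 0, 85]
    - [0, 0, -25, 0, 0, 0, 85]
    - [0, 0, -45, 0, 0, 0, 85]
    - [0, 0, -65, 0, 0, 0, 85]
    - [0, 0, -80, 0, 0, 0, 70]
    - [0, 0, -90, 0, 0, 0, 40]
    - [0, 0, -90, 0, 0, 0, 0]
    - [0, 0, -90, 0, 0, 0, 0]

```text
clock: 14.15
tcp_pos: [0.5432, -0.1177, 0.2228]
orientation: [-0.193, 2.714, 0.04]
contact_force: [-0.3, -0.7, -0.3]
grip_width: 0.0278
gripper_force: 0.0
```

```bash
python3 s.py; python3 - <<'E'
from bench import r
from h import *
print("cap nominal",atc(75,-105,40),"tri cap in cradle",RC.T@(np.array([.5819,-.2174,.1685])-O))
f=r.grab_frame("top");C=cloud(f);cv2.imwrite("pics/t1.png",f["image"][:,:,::-1])
h=cv2.cvtColor(f["image"],cv2.COLOR_RGB2HSV).astype(int)
P=C[box((h[...,0]>8)&(h[...,0]<18)&(h[...,1]>180)&(h[...,2]>150),395,190,460,310)]
print(len(P), "tape in cradle",(((P-O)@RC)*1000)[::max(1,len(P)//6)].round(1).tolist() if len(P) else "")
plan(r,atc(75,-106,65),Rm=RT)
E
```

```text
cradle pos mm [73.  -0.8 96.4] rot err [ 0.0011 -0.0016 -0.0004] F cradle [-0.51 -0.66 -0.11] grip 0.027842423175380722 q [-0.14  0.12  0.34  2.16 -0.37  0.49  2.2 ] 14.15
cap nominal [ 0.58250609 -0.21725972  0.17210559] tri cap in cradle [ 0.07296381 -0.10505309  0.03696052]
303 tape in cradle [[150.2, -10.4, 25.0], [148.0, 0.6, 44.1], [139.5, 1.1, 43.7], [82.4, -8.5, 43.4], [73.4, -9.6, 43.3], [65.3, -8.5, 45.3], [9.2, -3.3, 44.2]]
row [-2.3, -105.2, 31.0] [-0.0009, 0.0006, 0.0004] n>= 3.0 t 14.2 q [-0.14, 0.12, 0.34, 2.16, -0.37, 0.49, 2.2]
```

Emit:
step_arm:
  moves:
    - [0, -35, 0, 0, 0, 0, 0]
    - [-1, -70, 0, 0, 0, 0, 0]
    - [-2, -95, 0, 0, 0, 0, 0]
    - [-2, -105, 10, 0, 0, 0, 0]
    - [-2, -105, 22, 0, 0, 0, 0]
    - [-2, -105, 31, 0, 0, 0, 0]
    - [-2, -105, 31, 0, 0, 0, 0]
    - [-2, -105, 31, 0, 0, 0, 0]

```text
clock: 15.0
tcp_pos: [0.5723, -0.2186, 0.1948]
orientation: [-0.195, 2.715, 0.041]
contact_force: [-0.1, -0.8, -1.2]
grip_width: -0.0001
gripper_force: 0.0
```

```bash
python3 s.py; python3 - <<'E'
from bench import r
from h import *
f=r.grab_frame("top");cv2.imwrite("pics/t2.png",cv2.resize(f["image"][130:330,340:560,::-1],None,fx=2.5,fy=2.5,interpolation=2))
E
```

```text
cradle pos mm [  74.8 -104.9   64.9] rot err [-0.     -0.0002 -0.0012] F cradle [-0.66 -0.83 -1.  ] grip -0.00011032786565288296 q [ 0.09  0.28  0.33  2.05 -0.61  0.54  2.59] 15.0
```

View pics/t2.png

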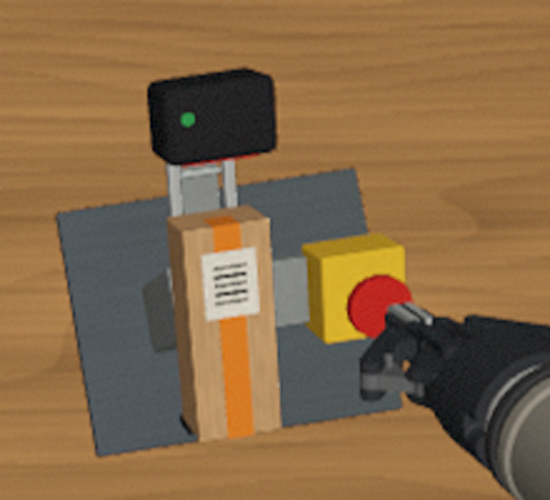

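The parcel lies straight on the rails with its lower end at the ledge (190-280, 430 in the crop), label out. The fingertips are over the red cap (380,305). I'll check the pose numerically, then press.

```bash
python3 - <<'E'
from bench import r
from h import *
f=r.grab_frame("top");Q=((cloud(f)-O)@RC)*1000
m=(abs(Q[...,2]-44)<7)&(abs(Q[...,1])<45)&(Q[...,0]>-20)&(Q[...,0]<180)
c,m=cen(m);P=Q[m];print(len(P),cv2.minAreaRect(P[:,:2].astype(np.float32)),np.percentile(P[:,:2],[1,99],axis=0).round(1).tolist())
q=np.linalg.lstsq(np.c_[P[:,:2],np.ones(len(P))],P[:,2],rcond=None)[0];print("plane tilt",q)
E
```

```text
2990 ((75.44475555419922, -3.1974544525146484), (59.005859375, 151.8938446044922), 89.9930648803711) [[2.2, -31.4], [150.2, 25.8]]
plane tilt [ 2.02439603e-03 -7.64360393e-03  4.33524214e+01]
```

Emit:
step_arm:
  moves:
    - [0, 0, 7, 0, 0, 0, 0]
    - [0, 0, 14, 0, 0, 0, 0]
    - [0, 0, 20, 0, 0, 0, 0]
    - [0, 0, 24, 0, 0, 0, 0]
    - [0, 0, 27, 0, 0, 0, 0]
    - [0, 0, 29, 0, 0, 0, 0]

```text
clock: 15.7
tcp_pos: [0.584, -0.2179, 0.1686]
orientation: [-0.193, 2.715, 0.04]
contact_force: [-2.3, 1.2, 4.0]
grip_width: 0.0002
gripper_force: 2.4
```

```bash
python3 s.py
```

```text
cradle pos mm [  74.8 -105.9   36.3] rot err [ 0.0006 -0.0008 -0.0001] F cradle [-0.3   1.55  4.49] grip 0.00016320581879918956 q [ 0.11  0.33  0.3   2.05 -0.67  0.5   2.64] 15.7
```

Emit:
step_arm:
  moves:
    - [0, 0, 4, 0, 0, 0, 0]
    - [0, 0, 8, 0, 0, 0, 0]
    - [0, 0, 11, 0, 0, 0, 0]
    - [0, 0, 12, 0, 0, 0, 0]
    - [0, 0, 12, 0, 0, 0, 0]

```text
clock: 16.2
tcp_pos: [0.5886, -0.2173, 0.1582]
orientation: [-0.193, 2.714, 0.041]
contact_force: [-7.0, 2.0, 7.9]
grip_width: 0.0001
gripper_force: 4.9
```

```bash
python3 s.py
```

```text
cradle pos mm [  74.9 -105.9   24.8] rot err [ 0.0004 -0.0012  0.0001] F cradle [-2.88  2.93  9.93] grip 0.00010578856305366643 q [ 0.12  0.35  0.28  2.05 -0.69  0.48  2.66] 16.2
```

Emit:
step_arm:
  moves:
    - [0, 0, 1, 0, 0, 0, 0]
    - [0, 0, 2, 0, 0, 0, 0]
    - [0, 0, 3, 0, 0, 0, 0]
    - [0, 0, 3, 0, 0, 0, 0]
    - [0, 0, 3, 0, 0, 0, 0]

```text
clock: 16.7
tcp_pos: [0.589, -0.2175, 0.1578]
orientation: [-0.192, 2.713, 0.043]
contact_force: [-25.7, 6.1, 34.9]
grip_width: 0.0
gripper_force: 20.6
```

```bash
python3 s.py
```

```text
cradle pos mm [  75.  -106.1   24.4] rot err [-0.0008 -0.003   0.001 ] F cradle [-8.22  9.71 41.85] grip 1.093554685975939e-05 q [ 0.13  0.35  0.28  2.05 -0.7   0.48  2.67] 16.7
```

The plunger hit its hard stop, moving only 0.4 mm more as force jumped to 42 N, and it was held there. Backing off now.

Emit:
step_arm:
  moves:
    - [0, 0, -3, 0, 0, 0, 0]
    - [0, 0, -9, 0, 0, 0, 0]
    - [0, 0, -16, 0, 0, 0, 0]
    - [0, 0, -26, 0, 0, 0, 0]
    - [0, 0, -45, 0, 0, 0, 0]
    - [0, 0, -75, 0, 0, 0, 0]
    - [0, 0, -100, 0, 0, 0, 0]
    - [0, 0, -100, 0, 0, 0, 0]

```text
clock: 17.5
tcp_pos: [0.5506, -0.225, 0.2504]
orientation: [-0.19, 2.708, 0.035]
contact_force: [0.8, -0.0, 0.4]
grip_width: 0.0001
gripper_force: 0.0
```

Emit:
step_arm:
  moves:
    - [20, 0, -20, 0, 0, 0, 0]
    - [20, 0, -20, 0, 0, 0, 0]
    - [20, 0, -20, 0, 0, 0, 0]
    - [20, 0, -20, 0, 0, 0, 0]
    - [20, 0, -20, 0, 0, 0, 0]

```text
clock: 18.0
tcp_pos: [0.5241, -0.2263, 0.256]
orientation: [-0.194, 2.715, 0.04]
contact_force: [0.2, 0.2, -0.1]
grip_width: -0.0003
gripper_force: 0.0
```

```bash
python3 s.py; python3 - <<'E'
from bench import r
from h import *
f=r.grab_frame("top");Q=((cloud(f)-O)@RC)*1000
m=(abs(Q[...,2]-44)<7)&(abs(Q[...,1])<45)&(Q[...,0]>-20)&(Q[...,0]<180)
c,m=cen(m);P=Q[m];print(len(P),cv2.minAreaRect(P[:,:2].astype(np.float32)))
h=cv2.cvtColor(f["image"],cv2.COLOR_RGB2HSV).astype(int)
red=((h[...,0]<5)|(h[...,0]>174))&(h[...,1]>150)&(h[...,2]>80)
c,m=cen(box(red,460,220,520,280));print("cap z in cradle",np.median(Q[m],0),m.sum())
T=np.load("top0.npz");d=np.abs(f["image"].astype(int)-T["image"]).sum(2)
for n,b in(("roll",(185,185,250,250)),("cup",(260,145,315,205)),("blue",(255,280,330,380))):print(n,(box(d>60,*b)).sum())
E
```

```text
cradle pos mm [  55.3 -105.6  140.7] rot err [ 0.0009 -0.0006 -0.0009] F cradle [ 0.11  0.18 -0.19] grip -0.00026560185832674753 q [ 0.05  0.12  0.41  2.07 -0.47  0.65  2.49] 18.0
2986 ((75.56822204589844, -3.223836898803711), (58.98688507080078, 151.0385284423828), 89.97180938720703)
cap z in cradle [  76.31688067 -104.21715959   39.5449966 ] 483
roll 0
cup 0
blue 0
```

The parcel is in place, the cap is back up at 39.5 mm against a nominal 40, and the bystanders haven't changed.

```bash
python3 -c "
from bench import r
print(r.hand_in())"
```

```text
the job is handed in; nothing more can be done
None
```

The job is handed in at about 18 s of 51 s: the parcel is released label out on the rails against the ledge, flat and straight, about 3 mm off centre; the plunger was pushed to its stop and has sprung back up; and the other carton, tape roll and pen cup did not move. The press peaked at about 42 N through the fingertips, slightly above the 40 N limit for the arm and gripper body. No verdict was returned.

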